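# Take the flat battery pack out of the bench meter and put it on charge

### The job

Take the battery pack out of the moisture meter and put it on charge: press the grey thumb piece on the meter's sloping panel in, hold it in and slide it down the slope by its ridge until it clicks over and the cover springs open, then lift the pack out and set it fully down in the charger's pocket, leaving the cover open. The meter only stands on rubber feet and its latch is plastic: feel for it, do not force it or shove the meter about, and do not knock over the two sample vials.

Things in the scene. Friction and masses are not known exactly. Their poses are not given: they have to be found in the camera images.
- meter: Light-grey bench moisture meter, loose on rubber feet, 0.8 kg, 210 x 110 mm. Origin on the bench under the top edge of its sloping panel, midway across; x from the panel to the battery cover, z up. The panel rises at 25 degrees from x = -100 mm (z 13) to x = 0 (z 60); behind it a level deck at z = 60 mm to x = 110 mm carries the cover (shut: x -1 to 108, 60 mm wide, z 61 to 95 mm).
- thumb_pad (a point): Mid flat part of the latch's thumb piece, on its top face; moves with it. A dark grey plate flush in the sloping panel between screen and cover, 45 mm wide, in a well 48 mm wide. Axes: x up the slope, y across, z out of the panel. The plate spans x = -20 to +16 mm, with the ridge on its low end and 31 mm of flat above it; the cover's front wall stands 25 mm up the slope.
- ridge (a point): Middle of the top of the thumb piece's small cross ridge: 5 mm thick along the slope, 36 mm wide, 4 mm high. Axes as thumb_pad (x up the slope, z out of the panel), 17.5 mm down the slope from it. Its upslope face is pushed by the fingertip. The thumb piece is sprung and goes straight in (-z) 3.4 mm to a hard stop, 1.5 N at first, 5 N at the stop; it comes out by itself at either end of the slide.
- meter_latch (a joint): Slide of the latch down the slope (-x of thumb_pad), m: 0 locked, 0.012 open (end stop). With the thumb piece out a pin blocks it; about 2.2 mm in it is free, and it must be kept in while it slides. A detent resists with 5 to 7 N over the first 3 mm, fades out at 0.006, then pulls it on to 0.012. Past about 0.006 the bolt frees the cover. Over 25 N would break it.
- meter_hatch (a joint): Hinge of the battery cover, rad: 0 shut, 1.9 open (end stop, leaning back). Axis across the meter at x = 107 mm, z = 61 mm of the meter. A spring swings it fully open in about 2 s once the bolt lets go, and holds it open.
- pack_center (a point): Centre (half-way up) of the battery pack, a dark grey block 90 mm long (x), 42 wide (y), 42 high (z), 0.2 to 0.4 kg, loose in the meter's bay under the cover, long side along the meter's x, about 3 mm play. The bay is 14 mm deep, so with the cover open 28 mm stand free above the deck, with 31 mm of level deck on either side. Grasp it across its width from above.
- pack: The same battery pack; origin at the centre of its underside, axes as pack_center.
- charger_floor (a point): Middle of the floor of the charger's pocket, 22 mm above the bench. The charger is a dark block on a light-grey base, 140 mm long (x) and 92 mm wide (y), fixed, with an 18 mm sloping nose at its -x end. The pocket is 97 mm by 49 mm (long side along x) and 12 mm deep, with a bevelled mouth at 34 mm above the bench. The pack goes in upright, either way round; seated, its centre lies 21 mm above this point.
- vial_a: Sample vial, glass with a black cap, 27 mm across, 62 mm high, standing. Origin: centre of its underside. A bystander.
- vial_b: Sample vial, glass with a white cap, 27 mm across, 76 mm high, standing. Origin: centre of its underside. A bystander.

How it is judged:
By the outcome, as a careful person would: the job done as asked, in the order asked, and still so for the second after the job is handed in, with the robot touching nothing.
It also fails if it takes over 50 s, if anything falls off the work surface, if the arm or the gripper's body presses on something with over 40 N, if the wrist force passes 120 N, or if a joint passes its speed limit or range.

### The arm

A 6-joint arm with a two-finger parallel gripper is mounted at the origin on a cart in front of the work surface, level with it; the furniture and walls round the work are solid. World frame = base frame: x ahead of the robot, y to its left, z up, the work surface at z = 0. Lengths are in mm, angles in rad, forces in N, time in s.
With the tool pointing down it reaches from about 400 to 925 mm from the base axis. Payload 12.5 kg.
Tool frame: the origin (TCP) lies between the finger pads; the fingertips stand 14 mm ahead of it and the grasp point (between the pads) lies 5 mm behind it; x points along the fingers, y is the direction in which the jaws open and shut, and the axes are right-handed (so a half turn about x gives the same grasp; the last joint's range is limited). The gripper opens to 95 mm and grips with 3 to 60 N. Pads are 20 mm wide; open, the fingers measure 119 mm over their backs; the gripper's body (75 mm by 180 mm) begins 59 mm behind the grasp point.
Start: joints at [-1.265, 0.491, 1.559, -0, 1.092, -0.106], TCP at [250.186, -572.758, 228.661] pointing down, gripper open.
Joint ranges: [-3.1, 3.1], [-0.84, 2.19], [0.05, 2.79], [-1.13, 4.28], [0.06, 2.93], [-2.69, 2.69]. Speed limits (rad/s): [2.22, 2.22, 2.79, 3.14, 3.14, 3.14].

### API

Orientations are given as [roll, pitch, yaw] about the fixed x, y, z axes, in that order (R = Rz(yaw) Ry(pitch) Rx(roll)).
In Python, from cell import env, cams gives the robot as it stands.
- The arm moves only by the tool carry_out, never from a script. Its arguments are lists of equal length, an entry for each row: "grip": the closure, from -1 (fully open) to 1 (shut); "linear": the shift along the tool's x, y, z scaled (see below), a list of three; "turn": the turn about the tool's x scaled (see below). In form: {"grip": [grip, ...], "linear": [[tx, ty, tz], ...], "turn": [turn, ...]}. A call has 1 to 5 rows; each row shifts and turns the commanded pose from where the row before left it, along the tool's axes as they then stand; what a row does not reach is not made up. The controller multiplies each number of a shift by 0.5 m and each number of a turn by 180 degrees. A row lasts 1/10 s, in which the tool goes at most 50 mm and 8.59 degrees, less where a joint would pass 70% of its speed; a pose out of reach is approached as far as the arm can. A call with a number of a shift or a turn outside -1 to 1 is refused whole. A call with a gripper value outside its range is refused whole. The fingers move at their own pace and stop on an object; the grip force is fixed at half the most. Time passes only in rows, so rows that do not move let the fingers close. It gives the time, the measured TCP pose, the force and the opening at its end, in the units of the state.
- env.state(): the state, without advancing time (a new reading comes with each control period).
- cams.read_camera(name): name is "scene" or "top" or "wrist"; returns the picture (420x560x3 uint8, blue, green, red); there is no depth.
- cams.camera_info(name): a dict with "fx", "fy", "cx", "cy" (pixels), "view" (4x4, takes a point from world to camera coordinates). Camera axes: x right, y down, z forward; pixel columns grow to the right and rows downward; lengths in mm; the calibration is good to about 2 mm. A picture is of the moment at which its call begins: read the wrist's pose just before it. camera_info takes no time and is no camera call; for the wrist camera it gives the pose at the moment of the call.
- env.job_done(): hands the job in, once; it reports no verdict.
The state is a dict: "t": time; "joints": joint angles; "qvel": joint speeds; "tau": joint torques, N m; "eef_pos": TCP position; "tcp_rot": TCP orientation; "ft_force": force on the tool from outside, world axes, zero at the start; "moment": the same for the moment, N m; "opening": opening from 0.0 (shut) to 1.0 (fully open).
Only numpy, scipy, OpenCV 4.12 (cv2) and the standard library are available. Lean on these libraries where they do the work, as an engineer would, in place of code of your own. Each camera call takes 0.05 s, during which the arm holds its last target. There are 200 camera calls.

## Working session

There is one attempt and no reset: what is moved stays moved. The work goes in short steps, Python scripts to look and compute and a tool call to move; the robot and the scene stay as the last step left them, time stands still between calls to the robot, and variables do not carry over. Pictures are saved under pics/ and viewed, about 8 in all and at most 12, crops included, and the job is handed in when it is done.

Besides the shell and the picture viewer there is one more tool, called after ">>>" as name(argument=value, ...) on one line, values as JSON. carry_out: Moves the arm, as the interface text tells. Shifts and turns lie within -1 to 1; 1 stands for 0.5 m of shift or 180 degrees of turn. Its arguments: {"type":"object","properties":{"grip":{"type":"array"},"linear":{"type":"array"},"turn":{"type":"array"}},"required":["grip","linear","turn"]}

```bash
ls; mkdir -p pics
python3 - <<'E'
from cell import env,cams
import cv2,numpy as np
s=env.state();print(s)
for n in("scene","top"):
    im=cams.read_camera(n);cv2.imwrite(f"pics/{n}0.png",im);i=cams.camera_info(n);print(n,i)
a=cv2.imread("pics/scene0.png");b=cv2.imread("pics/top0.png")
E
```

```text
pics
{'t': 0.0, 'joints': array([-1.26457150e+00,  4.91550617e-01,  1.55944404e+00, -4.16093683e-05,
        1.09172416e+00, -1.05580842e-01]), 'qvel': array([-0.00076356, -0.00182405,  0.00069222,  0.00023279, -0.00015183,
        0.00108286]), 'tau': array([-2.56395062e-03, -6.12649870e+01, -2.58188206e+01,  6.90545049e-02,
        4.79899545e-02, -1.33376898e-04]), 'eef_pos': array([ 250.11771138, -572.51591622,  228.06916567]), 'tcp_rot': array([-1.64361985,  1.56966955,  1.90979768]), 'ft_force': array([-0.13890572,  0.90212756,  0.33378099]), 'moment': array([-0.03046168, -0.02684798, -0.04884981]), 'opening': 1.0002049492267524}
scene {'fx': 467.67290931172505, 'fy': 467.67290931172505, 'cx': 286.75042261544263, 'cy': 208.61665643104624, 'view': array([[ 9.13456527e-01, -4.06936325e-01,  2.32780052e-05,
        -5.82306375e+02],
       [-2.84330201e-01, -6.38281506e-01, -7.15369175e-01,
         2.17087765e+02],
       [ 2.91124561e-01,  6.53452024e-01, -6.98746694e-01,
         7.67904234e+02],
       [ 0.00000000e+00,  0.00000000e+00,  0.00000000e+00,
         1.00000000e+00]])}
top {'fx': 459.40151359214576, 'fy': 459.40151359214576, 'cx': 278.66386461999736, 'cy': 212.75881117746744, 'view': array([[-8.18880384e-03, -9.99245694e-01,  3.79603311e-02,
        -9.36347667e+00],
       [-9.83681815e-01,  1.22655674e-03, -1.79912706e-01,
         6.21589009e+02],
       [ 1.79730436e-01, -3.88141573e-02, -9.82949862e-01,
         7.99292808e+02],
       [ 0.00000000e+00,  0.00000000e+00,  0.00000000e+00,
         1.00000000e+00]])}
```

View pics/top0.png

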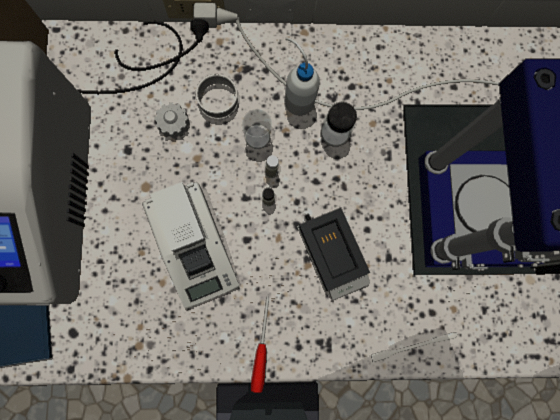

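View pics/scene0.png

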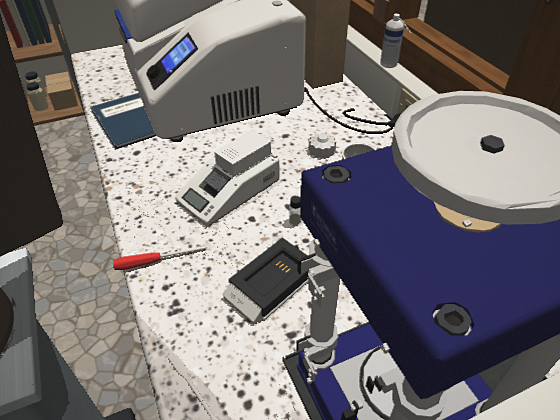

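```bash
cat > h.py <<'E'
import numpy as np,cv2
from cell import env,cams
def ray(i,uv,z):
    V=i['view'];R=V[:3,:3];c=-R.T@V[:3,3]
    d=R.T@np.array([(uv[0]-i['cx'])/i['fx'],(uv[1]-i['cy'])/i['fy'],1])
    return c+d*(z-c[2])/d[2]
def proj(i,p):
    q=i['view'][:3,:3]@np.asarray(p,float)+i['view'][:3,3]
    return np.array([i['fx']*q[0]/q[2]+i['cx'],i['fy']*q[1]/q[2]+i['cy']])
def tri(i1,u1,i2,u2):
    A=[];b=[]
    for i,u in((i1,u1),(i2,u2)):
        R=i['view'][:3,:3];t=i['view'][:3,3]
        for k,f,c in((0,i['fx'],i['cx']),(1,i['fy'],i['cy'])):
            a=(u[k]-c)/f;A.append(R[k]-a*R[2]);b.append(a*t[2]-t[k])
    return np.linalg.lstsq(np.array(A),np.array(b),rcond=None)[0]
E
python3 - <<'E'
from h import *
i=cams.camera_info("top");s=cams.camera_info("scene")
for n in (i,s): print(-n['view'][:3,:3].T@n['view'][:3,3])
print("press top corner L-back, L-front",[ray(i,u,z).round() for u in((505,62),(515,245)) for z in (150,250)])
print("press base",[ray(i,u,0).round() for u in((405,105),(413,272))])
print("press tri", tri(i,(545,78),s,(336,174)).round(), tri(i,(560,222),s,(453,318)).round())
print("vials",ray(i,(268,193),62),ray(i,(272,160),76))
print("screwdriver",ray(i,(258,390),10), ray(i,(267,292),10))
a=cv2.imread("pics/top0.png")
c=np.hstack([cv2.resize(a[170:315,135:245],None,fx=3.6,fy=3.6,interpolation=cv2.INTER_CUBIC),cv2.resize(a[170:315,285:385],None,fx=3.6,fy=3.6,interpolation=cv2.INTER_CUBIC)])
print(c.shape);cv2.imwrite("pics/crop1.png",c)
E
```

```text
[467.71188414  20.90504884 897.85195677]
[ 370.08038383 -600.18708616  691.88199512]
press top corner L-back, L-front [array([ 880., -418.,  150.]), array([ 824., -360.,  250.]), array([ 549., -403.,  150.]), array([ 538., -346.,  250.])]
press base [array([ 862., -282.,    0.]), array([ 513., -278.,    0.])]
press tri [ 633. -290.  420.] [ 601. -421.  270.]
vials [658.01156639   7.48481839  62.        ] [7.17652753e+02 2.63238083e-02 7.60000000e+01]
screwdriver [299.74333029  26.4685811   10.        ] [476.6916136    9.32957547  10.        ]
(522, 756, 3)
```

View pics/crop1.png

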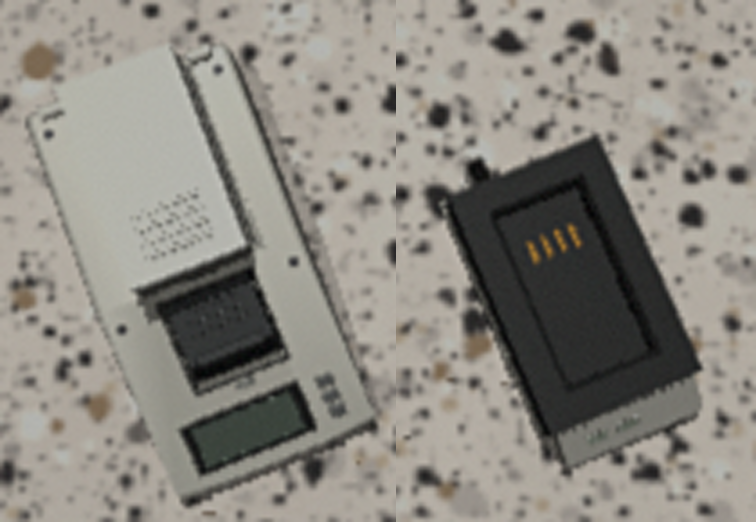

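```bash
cat >> h.py <<'E'
from scipy.spatial.transform import Rotation as Ro
def fit(L,W):
    L=np.array(L,float);W=np.array(W)[:,:2];lc=L.mean(0);wc=W.mean(0)
    a=((L-lc)@[1,1j])if 0 else (L-lc)[:,0]+1j*(L-lc)[:,1];b=(W-wc)[:,0]+1j*(W-wc)[:,1]
    th=np.angle(np.vdot(a,b));c,s=np.cos(th),np.sin(th);R=np.array([[c,-s],[s,c]])
    o=wc-R@lc;return o,th,(np.linalg.norm(L@R.T+o-W,axis=1)).round(1)
def plan(target,yawdir=None):
    "target TCP world; yawdir = wanted world angle of jaw axis; prints tool-axis delta in mm & turn deg"
    s=env.state();R=Ro.from_euler('xyz',s['tcp_rot']).as_matrix();d=np.asarray(target)-s['eef_pos']
    print('t',s['t'],'pos',s['eef_pos'].round(1),'F',s['ft_force'].round(1),'open',round(s['opening'],3))
    print('toolaxes x',R[:,0].round(3),'y',R[:,1].round(3),'z',R[:,2].round(3))
    print('delta tool mm',(R.T@d).round(1),'units',(R.T@d/500).round(4))
    ja=np.degrees(np.arctan2(R[1,1],R[0,1]));print('jaw angle',ja.round(2))
    if yawdir is not None:
        e=-((yawdir-ja+90)%180-90);print('turn deg about tool x (down)',e.round(2),'units',(e/180).round(4))
E
python3 - <<'E'
from h import *
i=cams.camera_info("top")
f=lambda u,v,o=0:(135+u/3.6,170+v/3.6) if not o else (285+(u-396)/3.6,170+v/3.6)
W=[ray(i,f(28,112),60),ray(i,f(230,45),60),ray(i,f(188,500),12),ray(i,f(375,422),12)]
print('meter',fit([(110,55),(110,-55),(-100,55),(-100,-55)],W))
W=[ray(i,f(u,v,1),34) for u,v in((492,212),(580,178),(655,352),(570,388))]
o=fit([(48.5,24.5),(48.5,-24.5),(-48.5,-24.5),(-48.5,24.5)],W);print('charger',o)
W=[ray(i,f(u,v,1),34) for u,v in((448,200),(597,137),(698,365),(550,430))]
print('outer',np.array(W).round(),np.array(W).mean(0))
o=fit([(110,55),(110,-55),(-100,55),(-100,-55)],[ray(i,f(28,112),60),ray(i,f(230,45),60),ray(i,f(188,500),12),ray(i,f(375,422),12)])
th=np.degrees(o[1])
plan([400,-100,230],th+90)
E
```

```text
meter (array([558.88568429, 147.11843671]), np.float64(0.37224996221293266), array([1.7, 2.9, 3.1, 2.7]))
charger (array([ 557.1662382, -118.4569973]), np.float64(0.3846631478560967), array([2.2, 1.2, 1.4, 1.5]))
outer [[ 601.  -53.   34.]
 [ 635. -133.   34.]
 [ 513. -182.   34.]
 [ 480. -104.   34.]] [ 557.25124194 -117.93946848   34.        ]
t 0.1 pos [ 250.1 -572.6  228.1] F [0.1 0.3 0.5] open 1.001
toolaxes x [-0.     0.001 -1.   ] y [ 0.4   -0.916 -0.001] z [-0.916 -0.4   -0.   ]
delta tool mm [  -1.5 -373.1 -326.5] units [-0.003  -0.7461 -0.653 ]
jaw angle -66.41
turn deg about tool x (down) 2.27 units 0.0126
```

>>> carry_out(grip=[1,1,1,1,1], linear=[[0,-0.07,-0.06],[0,-0.075,-0.065],[0,-0.075,-0.065],[0,-0.075,-0.065],[0,-0.075,-0.065]], turn=[0.0126,0,0,0,0])

```text
t: 0.6
eef_pos: [330.3, -339.7, 228.5]
tcp_rot: [-1.428, 1.571, 2.085]
ft_force: [1.6, -0.4, 0.1]
opening: 0.638
```

>>> carry_out(grip=[1,1,1,1,1], linear=[[0,-0.075,-0.065],[0,-0.075,-0.065],[0,-0.075,-0.065],[0,-0.075,-0.065],[0,-0.075,-0.065]], turn=[0,0,0,0,0])

```text
t: 1.1
eef_pos: [413.6, -106.0, 228.7]
tcp_rot: [2.151, 1.571, -0.618]
ft_force: [0.9, -0.3, 0.3]
opening: 0.216
```

Run:
```python
from h import *
plan([485,118,200],111.3)
```

```text
t 1.1 pos [ 413.6 -106.   228.7] F [ 0.9 -0.3  0.3] open 0.216
toolaxes x [ 0. -0. -1.] y [ 0.363 -0.932  0.   ] z [-0.932 -0.363 -0.   ]
delta tool mm [  28.7 -182.7 -147.9] units [ 0.0573 -0.3654 -0.2958]
jaw angle -68.69
turn deg about tool x (down) 0.01 units 0.0001
```

>>> carry_out(grip=[1,1,1,1,1], linear=[[0.0114,-0.073,-0.059],[0.0114,-0.073,-0.059],[0.0114,-0.073,-0.059],[0.0114,-0.073,-0.059],[0.0114,-0.073,-0.059]], turn=[0,0,0,0,0])

```text
t: 1.6
eef_pos: [484.5, 117.8, 199.8]
tcp_rot: [0.302, 1.571, -2.467]
ft_force: [0.5, -0.7, -0.7]
opening: 0.004
```

Run:
```python
from h import *
plan([485,118,200],111.3)
i=cams.camera_info("wrist");im=cams.read_camera("wrist");cv2.imwrite("pics/w1.png",im)
np.savez("w1.npz",**i);print(i)
print(-i['view'][:3,:3].T@i['view'][:3,3])
print('exp thumb',proj(i,[536.8,138.5,49]),'ridge',proj(i,[522,132.7,45]))
```

```text
t 1.6 pos [484.5 117.8 199.8] F [ 0.5 -0.7 -0.7] open 0.004
toolaxes x [-0. -0. -1.] y [ 0.364 -0.931  0.   ] z [-0.931 -0.364  0.   ]
delta tool mm [-0.2  0.  -0.5] units [-0.0005  0.     -0.001 ]
jaw angle -68.66
turn deg about tool x (down) 0.04 units 0.0002
{'fx': 293.8140980774781, 'fy': 293.8140980774781, 'cx': 276.75703381709826, 'cy': 216.70284204581137, 'view': array([[ 3.63455182e-01, -9.31611125e-01,  1.02092674e-03,
        -6.54352317e+01],
       [-9.01167680e-01, -3.51299808e-01,  2.53939476e-01,
         4.56169261e+02],
       [-2.36214190e-01, -9.32156448e-02, -9.67219572e-01,
         4.88114209e+02],
       [ 0.00000000e+00,  0.00000000e+00,  0.00000000e+00,
         1.00000000e+00]])}
[550.1672707  144.79186473 356.34103741]
exp thumb [277.42994725 154.43831003] ridge [277.43186698 169.6888319 ]
```

View pics/w1.png

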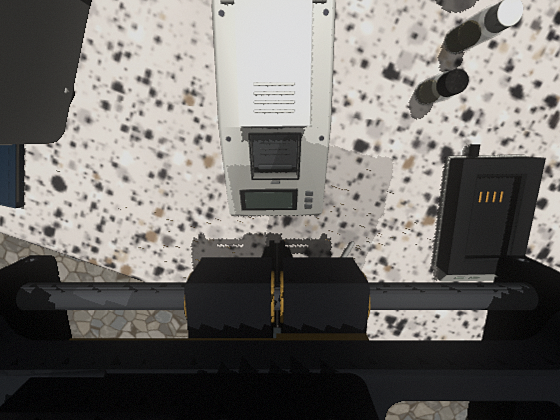

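Run:
```python
import cv2,numpy as np
a=cv2.imread("pics/w1.png")
g=lambda c:np.clip(255*(c/255.)**.6,0,255).astype(np.uint8)
b=cv2.resize(g(a[115:225,210:335]),None,fx=4,fy=4,interpolation=cv2.INTER_CUBIC)
c=cv2.resize(g(a[225:335,240:315]),None,fx=4,fy=4,interpolation=cv2.INTER_CUBIC)
cv2.imwrite("pics/crop2.png",np.hstack([b,c]))
```

```text
(no output)
```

View pics/crop2.png

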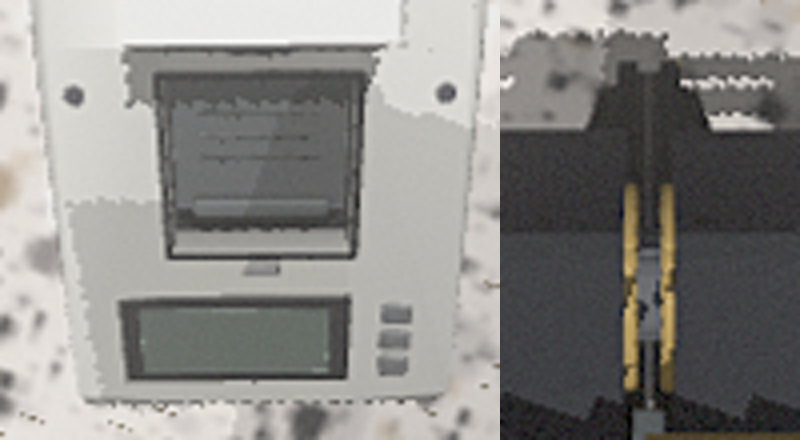

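Run:
```python
from h import *
i=dict(np.load("w1.npz"))
u=np.array([np.cos(.3722),np.sin(.3722)])
for L in(0,10,20,30,40,59):
    p=np.r_[np.array([484.5,117.8])+10*u,185.8+L]; q=np.r_[np.array([484.5,117.8])-10*u,185.8+L]
    print(L,proj(i,p).round(1),proj(i,q).round(1))
c=lambda x,y:(210+x/4,115+y/4)
r=ray(i,c(262,204),46.);print('ridge',r)
print('well lower/upper',ray(i,c(260,257),35),ray(i,c(260,72),57))
for m in((38,0),(490,0)):pass
print('panel low corners',ray(i,c(85,398),13),ray(i,c(442,398),13))
print('ridge ends',ray(i,c(195,208),46),ray(i,c(328,208),46))
print(env.state()['joints'])
```

```text
0 [278.6 242.2] [278.5 272.2]
10 [278.7 248.1] [278.6 279.5]
20 [278.8 254.6] [278.8 287.6]
30 [279.  261.9] [278.9 296.8]
40 [279.1 270.3] [279.1 307.1]
59 [279.5 289.7] [279.4 331.1]
ridge [524.91853763 136.01096655  46.        ]
well lower/upper [510.46086142 131.01235856  35.        ] [555.44830545 148.3725046   57.        ]
panel low corners [448.94789901 163.81700692  13.        ] [488.03571459  63.54986966  13.        ]
ridge ends [517.59104268 151.95183284  46.        ] [530.22403675 119.56211353  46.        ]
[1.14488024e-01 3.52654684e-01 1.89312845e+00 1.52756817e-03
 8.95367774e-01 1.30995895e+00]
```

>>> carry_out(grip=[-1,-1,-1,-1,-1], linear=[[0,0,0],[0,0,0],[0,0,0],[0,0,0],[0,0,0]], turn=[-0.0455,-0.0455,-0.0455,-0.0455,-0.0455])

```text
t: 2.15
eef_pos: [484.3, 115.7, 199.9]
tcp_rot: [-0.813, 1.57, -2.861]
ft_force: [-0.5, 0.5, -0.1]
opening: 0.368
```

>>> carry_out(grip=[-1,-1,-1,-1,-1], linear=[[0,0,0],[0,0,0],[0,0,0],[0,0,0],[0,0,0]], turn=[-0.0455,-0.0455,-0.0455,-0.0455,-0.0455])

```text
t: 2.65
eef_pos: [484.3, 115.6, 199.9]
tcp_rot: [-1.506, 1.57, -2.84]
ft_force: [0.3, -0.4, 0.5]
opening: 0.787
```

>>> carry_out(grip=[-1,-1,-1,-1], linear=[[0.06,0,0],[0.07,0,0],[0.06,0,0],[0.04,0,0]], turn=[-0.0451,0,0,0])

```text
t: 3.05
eef_pos: [483.7, 115.5, 83.2]
tcp_rot: [-1.8, 1.569, -2.998]
ft_force: [0.5, -0.2, -0.3]
opening: 0.994
```

Run:
```python
from h import *
plan([488.3,120.8,75],21.3)
s=env.state();p=s['eef_pos'];R=Ro.from_euler('xyz',s['tcp_rot']).as_matrix()
for n in("top","scene","wrist"):
    i=cams.camera_info(n);im=cams.read_camera(n);cv2.imwrite(f"pics/b_{n}.png",im)
    np.savez(f"b_{n}.npz",**i)
    print(n,'inner edge',proj(i,p+R[:,1]*47.5+R[:,0]*14).round(1),'ridge',proj(i,[524,135,46]).round(1))
```

```text
t 3.05 pos [483.7 115.5  83.2] F [ 0.5 -0.2 -0.3] open 0.994
toolaxes x [-0.002 -0.    -1.   ] y [ 0.931  0.364 -0.002] z [ 0.364 -0.931 -0.   ]
delta tool mm [ 8.2  6.2 -3.2] units [ 0.0163  0.0124 -0.0065]
jaw angle 21.34
turn deg about tool x (down) 0.04 units 0.0002
top inner edge [198.2 263.1] ridge [198.7 266.2]
scene inner edge [211.7 175.9] ridge [210.8 184.2]
wrist inner edge [354.3 259.7] ridge [342.2 242. ]
```

Run:
```python
import cv2,numpy as np
g=lambda c:np.clip(255*(c/255.)**.6,0,255).astype(np.uint8)
w=cv2.resize(g(cv2.imread("pics/b_wrist.png")[160:340,260:440]),(540,540),interpolation=cv2.INTER_CUBIC)
s=cv2.resize(g(cv2.imread("pics/b_scene.png")[130:230,175:260]),None,fx=3,fy=3,interpolation=cv2.INTER_CUBIC)
c=np.zeros((540,800,3),np.uint8);c[:,:540]=w;c[:300,545:800]=s
cv2.imwrite("pics/crop3.png",c)
```

```text
(no output)
```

View pics/crop3.png

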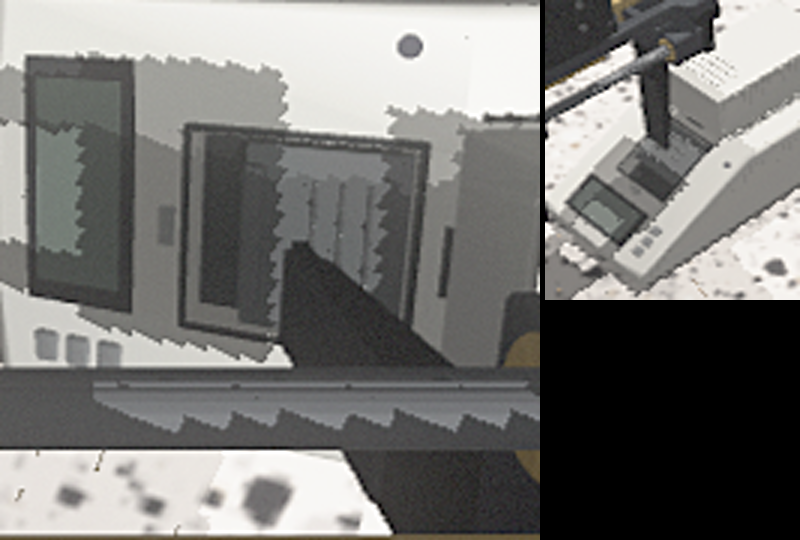

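>>> carry_out(grip=[-1,-1,-1,-1], linear=[[0,0.016,-0.008],[0.016,0,0],[0.012,0,0],[0.004,0,0]], turn=[0,0,0,0])

```text
t: 3.6
eef_pos: [490.2, 122.4, 68.7]
tcp_rot: [-1.522, 1.57, -2.72]
ft_force: [-0.6, 0.6, -0.2]
opening: 1.0
```

>>> carry_out(grip=[-1,-1,-1], linear=[[0.002,0,0],[0.002,0,0],[0,0,0]], turn=[0,0,0])

```text
t: 3.9
eef_pos: [490.4, 122.3, 67.1]
tcp_rot: [-0.113, 1.571, -1.311]
ft_force: [0.2, 0.0, 0.4]
opening: 1.001
```

>>> carry_out(grip=[-1,-1,-1,-1,-1], linear=[[0.002,0,0],[0.002,0,0],[0.002,0,0],[0,0,0],[0,0,0]], turn=[0,0,0,0,0])

```text
t: 4.4
eef_pos: [490.4, 122.4, 64.1]
tcp_rot: [-1.161, 1.571, -2.359]
ft_force: [0.1, -0.6, -0.2]
opening: 1.002
```

>>> carry_out(grip=[-1,-1,-1], linear=[[0.002,0,0],[0.0,0,0],[0,0,0]], turn=[0,0,0])

```text
t: 4.7
eef_pos: [490.4, 122.4, 63.1]
tcp_rot: [0.032, 1.571, -1.166]
ft_force: [-0.0, 0.6, -0.3]
opening: 1.002
```

>>> carry_out(grip=[-1,-1,-1], linear=[[0.002,0,0],[0.0,0,0],[0,0,0]], turn=[0,0,0])

```text
t: 5.0
eef_pos: [490.5, 122.4, 62.2]
tcp_rot: [1.05, 1.57, -0.149]
ft_force: [-0.4, -0.7, 2.0]
opening: 0.995
```

>>> carry_out(grip=[-1,-1,-1], linear=[[0.002,0,0],[0.0,0,0],[0,0,0]], turn=[0,0,0])

```text
t: 5.3
eef_pos: [490.6, 122.4, 61.2]
tcp_rot: [1.18, 1.57, -0.019]
ft_force: [0.3, 0.6, 3.3]
opening: 1.0
```

>>> carry_out(grip=[-1,-1,-1], linear=[[0.002,0,0],[0.0,0,0],[0,0,0]], turn=[0,0,0])

```text
t: 5.6
eef_pos: [490.6, 122.4, 60.2]
tcp_rot: [1.111, 1.57, -0.088]
ft_force: [1.1, 0.7, 4.6]
opening: 1.0
```

>>> carry_out(grip=[-1,-1,-1], linear=[[0.0021,0,0],[0.0,0,0],[0,0,0]], turn=[0,0,0])

```text
t: 5.9
eef_pos: [490.6, 122.4, 59.1]
tcp_rot: [1.063, 1.57, -0.135]
ft_force: [0.7, 0.5, 4.1]
opening: 0.995
```

>>> carry_out(grip=[-1,-1,-1,-1], linear=[[0.0008,-0.0018,0],[0.0008,-0.0018,0],[0.0008,-0.0018,0],[0,0,0]], turn=[0,0,0,0])

```text
t: 6.3
eef_pos: [487.9, 121.3, 57.9]
tcp_rot: [-0.177, 1.571, -1.375]
ft_force: [1.6, -0.7, 5.3]
opening: 0.999
```

>>> carry_out(grip=[-1,-1,-1,-1], linear=[[0.0008,-0.0018,0],[0.0008,-0.0018,0],[0,0,0],[0,0,0]], turn=[0,0,0,0])

```text
t: 6.7
eef_pos: [486.2, 120.7, 57.1]
tcp_rot: [-0.967, 1.571, -2.165]
ft_force: [0.4, -0.4, 4.9]
opening: 0.999
```

>>> carry_out(grip=[-1,-1,-1], linear=[[0.0008,-0.0018,0],[0.0008,-0.0018,0],[0,0,0]], turn=[0,0,0])

```text
t: 7.0
eef_pos: [484.5, 120.0, 56.2]
tcp_rot: [-0.906, 1.571, -2.105]
ft_force: [0.4, -0.6, 4.0]
opening: 1.001
```

>>> carry_out(grip=[-1,-1,-1], linear=[[0.0008,-0.0018,0],[0.0008,-0.0018,0],[0,0,0]], turn=[0,0,0])

```text
t: 7.3
eef_pos: [482.5, 119.3, 55.3]
tcp_rot: [-1.634, 1.57, -2.832]
ft_force: [-0.4, -0.1, 4.1]
opening: 1.003
```

>>> carry_out(grip=[-1,-1,-1], linear=[[0.0012,-0.0018,0],[0.0,0.0,0],[0,0,0]], turn=[0,0,0])

```text
t: 7.6
eef_pos: [482.3, 119.1, 54.9]
tcp_rot: [1.213, 1.57, 0.014]
ft_force: [1.1, 0.4, 5.5]
opening: 1.002
```

>>> carry_out(grip=[-1,-1,-1], linear=[[0.0009,-0.0018,0],[0,0,0],[0,0,0]], turn=[0,0,0])

```text
t: 7.9
eef_pos: [482.1, 119.0, 54.7]
tcp_rot: [1.319, 1.569, 0.121]
ft_force: [1.9, 1.5, 6.4]
opening: 0.999
```

>>> carry_out(grip=[-1,-1,-1], linear=[[0.0006,-0.0018,0],[0.0,0.0,0],[0,0,0]], turn=[0,0,0])

```text
t: 8.2
eef_pos: [480.3, 118.4, 54.1]
tcp_rot: [-0.782, 1.571, -1.981]
ft_force: [0.8, -0.3, 4.6]
opening: 1.0
```

>>> carry_out(grip=[-1,-1,-1], linear=[[0.0006,-0.0018,0],[0,0,0],[0,0,0]], turn=[0,0,0])

```text
t: 8.5
eef_pos: [478.9, 117.9, 53.6]
tcp_rot: [-1.726, 1.569, -2.924]
ft_force: [-1.5, -2.4, 3.2]
opening: 1.002
```

Run:
```python
from h import *
g=lambda c:np.clip(255*(c/255.)**.6,0,255).astype(np.uint8)
w=g(cams.read_camera("wrist")[160:340,220:440]);s=g(cams.read_camera("scene")[130:230,175:285])
c=np.zeros((540,800,3),np.uint8);c[:450,:550]=cv2.resize(w,(550,450),interpolation=cv2.INTER_CUBIC);c[:227,550:800]=cv2.resize(s,(250,227));
cv2.imwrite("pics/crop4.png",c);plan([0,0,0])
```

```text
t 8.6 pos [479.1 118.   53.6] F [-0.6 -1.6  3.2] open 1.003
toolaxes x [-0.001 -0.    -1.   ] y [ 0.931  0.364 -0.001] z [ 0.364 -0.931 -0.   ]
delta tool mm [  54.2 -489.1  -64.4] units [ 0.1083 -0.9783 -0.1289]
jaw angle 21.34
```

View pics/crop4.png

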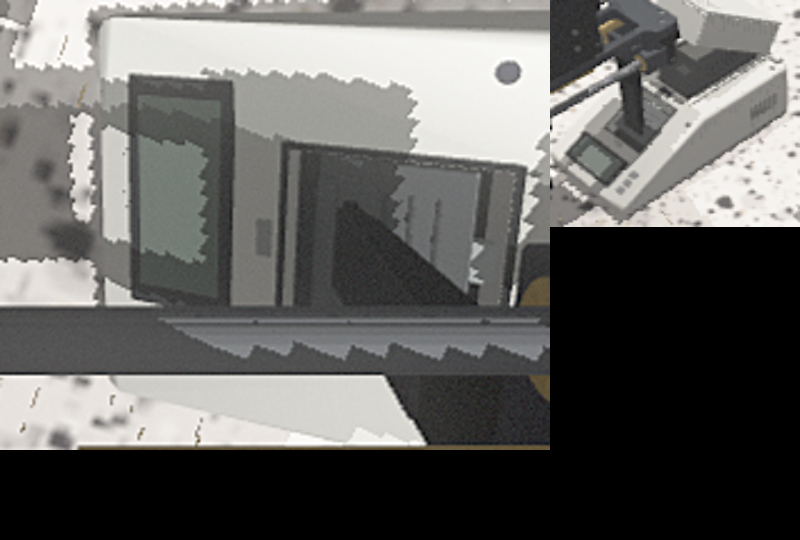

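>>> carry_out(grip=[-1,-1], linear=[[0.0008,-0.0018,0],[0,0,0]], turn=[0,0])

```text
t: 8.8
eef_pos: [478.5, 117.7, 53.3]
tcp_rot: [-1.634, 1.57, -2.832]
ft_force: [-1.9, -2.1, 2.7]
opening: 1.0
```

>>> carry_out(grip=[-1,-1], linear=[[0.0006,-0.0018,0],[0,0,0]], turn=[0,0])

```text
t: 9.0
eef_pos: [477.6, 117.4, 53.0]
tcp_rot: [-1.626, 1.57, -2.824]
ft_force: [-2.4, -2.4, 4.0]
opening: 1.0
```

>>> carry_out(grip=[-1,-1], linear=[[0.0006,-0.0018,0],[0,0,0]], turn=[0,0])

```text
t: 9.2
eef_pos: [476.7, 117.1, 52.7]
tcp_rot: [-1.699, 1.57, -2.897]
ft_force: [-3.4, -1.9, 2.2]
opening: 1.001
```

>>> carry_out(grip=[-1,-1,-1,-1,-1], linear=[[-0.004,0,0],[-0.01,0,0],[-0.08,0,0],[-0.1,0,0],[-0.1,0,0]], turn=[0,0,0,0,0])

```text
t: 9.7
eef_pos: [476.8, 117.2, 201.8]
tcp_rot: [-1.887, 1.57, -3.085]
ft_force: [0.0, -0.9, -0.4]
opening: 0.999
```

>>> carry_out(grip=[-1,-1,-1,-1,-1], linear=[[0,0,0],[0,0,0],[0,0,0],[0,0,0],[0,0,0]], turn=[0.0455,0.0455,0.0455,0.0455,0.0455])

```text
t: 10.2
eef_pos: [477.1, 117.3, 200.3]
tcp_rot: [2.05, 1.57, 0.131]
ft_force: [-0.3, 0.0, 0.4]
opening: 1.0
```

>>> carry_out(grip=[-1,-1,-1,-1,-1], linear=[[0,0,0],[0,0,0],[0,0,0],[0,0,0],[0,0,0]], turn=[0.0455,0.0455,0.0455,0.0455,0.0455])

```text
t: 10.7
eef_pos: [477.1, 117.3, 200.2]
tcp_rot: [2.75, 1.57, 0.117]
ft_force: [0.1, -0.1, -0.1]
opening: 1.0
```

>>> carry_out(grip=[-1,-1], linear=[[0,0,0],[0,0,0]], turn=[0.0451,0])

```text
t: 10.9
eef_pos: [477.1, 117.3, 200.1]
tcp_rot: [2.9, 1.57, 0.129]
ft_force: [0.6, 0.4, 0.4]
opening: 0.999
```

Run:
```python
from h import *
plan([0,0,0],111.3)
for n in("wrist","top"):
    i=cams.camera_info(n);im=cams.read_camera(n);np.savez(f"c_{n}.npz",**i);cv2.imwrite(f"pics/c_{n}.png",im)
w=cv2.imread("pics/c_wrist.png")[:260,120:]
t=cv2.imread("pics/c_top.png")[160:320,130:250]
c=np.zeros((600,800,3),np.uint8);r=cv2.resize(w,None,fx=1.15,fy=1.15);c[:r.shape[0],:r.shape[1]]=r
c[300:600,:225]=cv2.resize(t,(225,300))
c=np.clip(255*(c/255.)**.75,0,255).astype(np.uint8);cv2.imwrite("pics/crop5.png",c)
```

```text
t 10.9 pos [477.1 117.3 200.1] F [0.6 0.4 0.4] open 0.999
toolaxes x [ 0.001  0.    -1.   ] y [ 0.362 -0.932  0.   ] z [-0.932 -0.362 -0.001]
delta tool mm [199.8 -63.4 487.4] units [ 0.3996 -0.1267  0.9747]
jaw angle -68.79
turn deg about tool x (down) -0.09 units -0.0005
```

View pics/crop5.png

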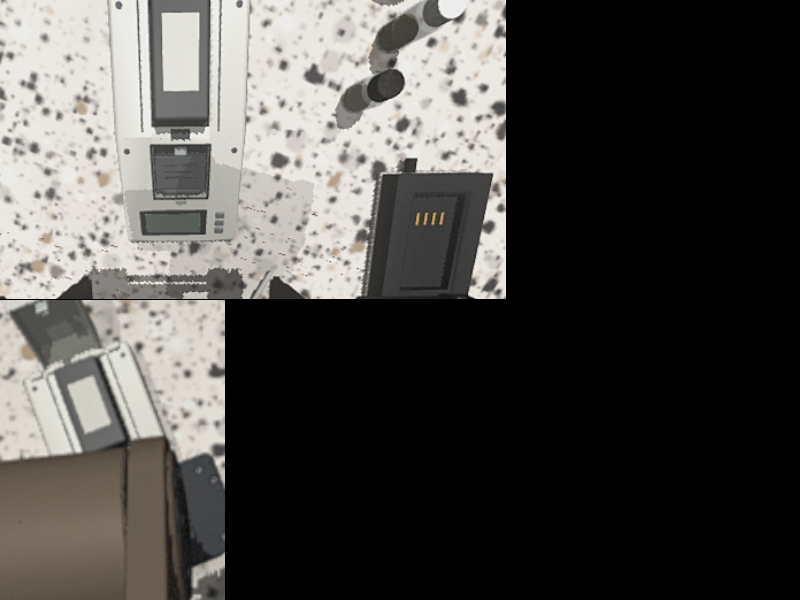

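Run:
```python
from h import *
i=dict(np.load("c_wrist.npz"));t=dict(np.load("c_top.npz"))
f=lambda u,v:(120+u/1.15,v/1.15)
g=lambda u,v:(130+u/1.875,160+(v-300)/1.875)
L=ray(i,f(153,122),88);Rr=ray(i,f(209,122),88);print('front edge',L,Rr,(L+Rr)/2,np.linalg.norm(L-Rr))
B=[ray(t,g(55,372),88),ray(t,g(88,360),88)];print('back edge top',B)
im=cv2.imread("pics/c_top.png");
m=(cv2.cvtColor(im,cv2.COLOR_BGR2GRAY)[190:245,150:205]);print(m.min(),m.max())
lab=[ray(t,g(*p),88) for p in((67,385),(95,375),(112,425),(85,435))];print('label top',np.mean(lab,0))
lw=[ray(i,f(*p),88) for p in((162,13),(199,13),(199,91),(162,91))];print('label wrist',np.mean(lw,0),np.ptp(lw,0))
# charger pocket wrist
print('pocket lower right etc', [ray(i,f(*p),34).round() for p in((464,193),(410,193))])
print('panel low corners',ray(i,f(132,241),13),ray(i,f(232,241),13))
u=np.array([.932,.363]);print('front+45u',((L+Rr)/2)[:2]+45*u)
```

```text
front edge [561.57063089 172.93797696  88.        ] [576.72204234 133.85708216  88.        ] [569.14633661 153.39752956  88.        ] 41.91517156154568
back edge top [array([642.12354392, 201.96229958,  88.        ]), array([653.85512984, 171.14606253,  88.        ])]
6 228
label top [610.28824762 168.15334167  88.        ]
label wrist [612.20509141 170.49656882  88.        ] [56.09777677 42.67106773  0.        ]
pocket lower right etc [array([ 612., -118.,   34.]), array([594., -70.,  34.])]
panel low corners [448.9624508  161.41010358  13.        ] [486.70219216  63.95908161  13.        ]
front+45u [611.08633661 169.73252956]
```

>>> carry_out(grip=[-1,-1,-1,-1,-1], linear=[[0,0,-0.096],[0,0,-0.096],[0,0,-0.0955],[0.07,0,0],[0.05,0,0]], turn=[0,0,0,0,0])

```text
t: 11.5
eef_pos: [611.5, 169.9, 138.1]
tcp_rot: [0.083, 1.571, -2.681]
ft_force: [-0.2, 0.3, 0.2]
opening: 0.999
```

>>> carry_out(grip=[-1], linear=[[0,0,0]], turn=[0])

```text
t: 11.6
eef_pos: [609.5, 169.3, 136.5]
tcp_rot: [-0.197, 1.565, -2.963]
ft_force: [-0.2, -0.1, 0.1]
opening: 0.996
```

Run:
```python
from h import *
plan([611,169.5,78],111.3)
i=cams.camera_info("wrist");im=cams.read_camera("wrist");np.savez("d.npz",**i);cv2.imwrite("pics/d.png",im)
g=cv2.cvtColor(im,cv2.COLOR_BGR2GRAY);print(proj(i,[611,169.5,88]), [proj(i,[611+a*.362*21,169.5-a*.932*21,88]).round(1) for a in(-1,1)])
```

```text
t 11.6 pos [609.5 169.3 136.5] F [-0.2 -0.1  0.1] open 0.996
toolaxes x [-0.006 -0.001 -1.   ] y [ 0.367 -0.93  -0.001] z [-0.93  -0.367  0.006]
delta tool mm [58.5  0.4 -1.8] units [ 0.1169  0.0009 -0.0037]
jaw angle -68.48
turn deg about tool x (down) 0.22 units 0.0012
[278.75332378 236.86951242] [array([250.2, 236.7]), array([307.3, 237. ])]
```

View pics/d.png

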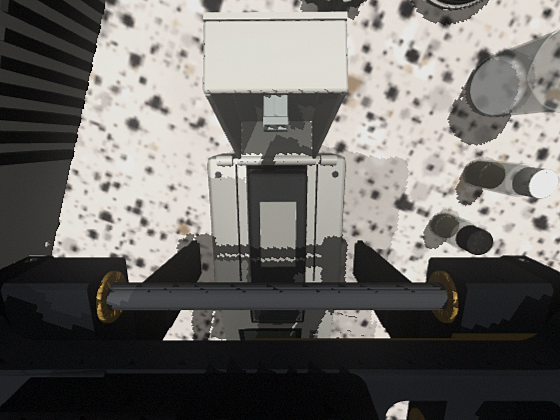

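>>> carry_out(grip=[-1,-1,-1,-1,-1], linear=[[0.05,-0.002,0],[0.05,0,0],[0.0165,0,0],[0,0,0],[0,0,0]], turn=[0,0,0,0,0])

```text
t: 12.15
eef_pos: [611.3, 170.4, 83.2]
tcp_rot: [2.894, 1.569, 0.125]
ft_force: [0.1, -0.0, -0.5]
opening: 0.999
```

>>> carry_out(grip=[0.1,0.1,1,1,1], linear=[[0,0,0],[0,0,0],[0,0,0],[0,0,0],[0,0,0]], turn=[0,0,0,0,0])

```text
t: 12.65
eef_pos: [610.6, 170.3, 81.7]
tcp_rot: [2.372, 1.571, -0.398]
ft_force: [-1.5, -0.0, -0.6]
opening: 0.635
```

>>> carry_out(grip=[1,1,1,1,1], linear=[[0,0,0],[0,0,0],[0,0,0],[0,0,0],[0,0,0]], turn=[0,0,0,0,0])

```text
t: 13.15
eef_pos: [610.6, 170.2, 81.5]
tcp_rot: [1.367, 1.571, -1.402]
ft_force: [0.4, -1.3, 0.0]
opening: 0.444
```

>>> carry_out(grip=[1,1,1,1,1], linear=[[0,0,0],[-0.004,0,0],[-0.01,0,0],[-0.02,0,0],[-0.04,0,0]], turn=[0,0,0,0,0])

```text
t: 13.65
eef_pos: [609.9, 170.3, 118.4]
tcp_rot: [-0.182, 1.568, -2.951]
ft_force: [0.3, 1.0, -2.9]
opening: 0.438
```

>>> carry_out(grip=[1,1,1], linear=[[-0.06,0,0],[-0.05,0,0],[0,0,0]], turn=[0,0,0])

```text
t: 13.95
eef_pos: [611.9, 170.7, 177.6]
tcp_rot: [2.933, 1.564, 0.163]
ft_force: [0.3, -0.0, -3.6]
opening: 0.441
```

Run:
```python
from h import *
plan([557,-118,150],112)
i=cams.camera_info("wrist");im=cams.read_camera("wrist");np.savez("e.npz",**i);cv2.imwrite("pics/e.png",im)
```

```text
t 13.95 pos [611.9 170.7 177.6] F [ 0.3 -0.  -3.6] open 0.441
toolaxes x [ 0.006  0.001 -1.   ] y [ 0.364 -0.931  0.001] z [-0.931 -0.364 -0.006]
delta tool mm [ 27.  248.9 156.3] units [0.0539 0.4978 0.3126]
jaw angle -68.67
turn deg about tool x (down) -0.67 units -0.0037
```

>>> carry_out(grip=[1,1,1,1,1], linear=[[0,0.045,0.045],[0,0.066,0.067],[0,0.066,0.067],[0,0.066,0.067],[0,0.066,0.067]], turn=[-0.0037,0,0,0,0])

```text
t: 14.5
eef_pos: [521.4, -32.6, 172.4]
tcp_rot: [-0.515, 1.569, 3.011]
ft_force: [1.2, -0.7, -3.3]
opening: 0.441
```

>>> carry_out(grip=[1,1,1,1,1], linear=[[0,0.066,0.067],[0,0.066,0.067],[0,0.055,0.06],[0,0,0],[0,0,0]], turn=[0,0,0,0,0])

```text
t: 15.0
eef_pos: [467.3, -154.9, 172.7]
tcp_rot: [-0.884, 1.569, 2.639]
ft_force: [-0.4, 0.8, -2.8]
opening: 0.438
```

Run:
```python
from h import *
plan([558,-117,120],112)
i=cams.camera_info("wrist");im=cams.read_camera("wrist");np.savez("e.npz",**i);cv2.imwrite("pics/e.png",im)
print('pocket corners exp')
c,s=np.cos(.3847),np.sin(.3847)
for a,b in((48.5,24.5),(48.5,-24.5),(-48.5,-24.5),(-48.5,24.5)):print(proj(i,[557.2+c*a-s*b,-118.4+s*a+c*b,34]).round(1))
x=np.clip(255*(im/255.)**.55,0,255).astype(np.uint8)
cv2.imwrite("pics/e2.png",cv2.resize(x[60:330,180:400],None,fx=2.2,fy=2.2,interpolation=cv2.INTER_CUBIC))
```

```text
t 15.0 pos [ 467.3 -154.9  172.7] F [-0.4  0.8 -2.8] open 0.438
toolaxes x [-0.001  0.001 -1.   ] y [ 0.372 -0.928 -0.001] z [-0.928 -0.372  0.001]
delta tool mm [ 52.6  -1.3 -98.3] units [ 0.1053 -0.0027 -0.1966]
jaw angle -68.14
turn deg about tool x (down) -0.14 units -0.0008
pocket corners exp
[250.4  54.6]
[304.4  54.3]
[302.4 162.8]
[253.  162.9]
```

View pics/e2.png

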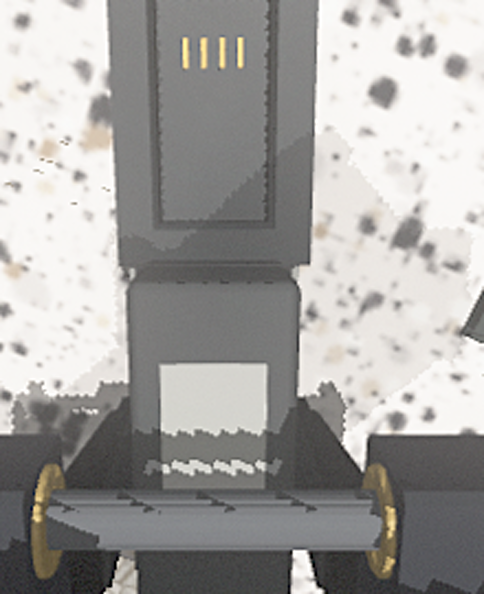

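Run:
```python
from h import *
i=dict(np.load("e.npz"));f=lambda x,y:(180+x/2.2,60+y/2.2)
u=np.array([.928,.372]);v=np.array([-.372,.928])
p=env.state()['eef_pos'];
for r in(268,283):
    L=ray(i,f(130,r),179.2);R=ray(i,f(299,r),179.2);m=((L+R)/2)[:2];print('pack centre - tcp along/lat',(m-45*u-p[:2])@u,(m-p[:2])@v,np.linalg.norm(L-R))
for z,r,a,b in((34,228,153,275),(33,224,156.5,271.5),(31,220,160,268)):
    L=ray(i,f(a,r),z);R=ray(i,f(b,r),z);m=((L+R)/2)[:2];print('pocket ctr',z,m+48.5*u,np.linalg.norm(L-R))
```

```text
pack centre - tcp along/lat 4.359022301637671 0.21568566644904086 39.33368012664948
pack centre - tcp along/lat 0.8381447258986798 0.2140133856679402 39.56822190555375
pocket ctr 34 [ 556.38235836 -118.47588268] 55.00574372509143
pocket ctr 33 [ 557.9648517  -117.84262248] 51.94447099869742
pocket ctr 31 [ 559.49168718 -117.23321621] 49.03580420532885
```

>>> carry_out(grip=[1,1,1,1,1], linear=[[0.0,0,-0.06],[0,-0.0016,-0.08],[0.0,0,-0.057],[0.06,0,0],[0.06,0,0]], turn=[-0.0008,0,0,0,0])

```text
t: 15.55
eef_pos: [560.1, -114.4, 112.5]
tcp_rot: [2.463, 1.57, -0.289]
ft_force: [-0.9, 0.5, -4.1]
opening: 0.439
```

>>> carry_out(grip=[1,1,1], linear=[[0.03,0,0],[0,0,0],[0,0,0]], turn=[0,0,0])

```text
t: 15.85
eef_pos: [559.3, -115.6, 98.6]
tcp_rot: [-0.631, 1.57, 2.898]
ft_force: [0.4, -0.8, -2.6]
opening: 0.439
```

Run:
```python
from h import *
plan([558.4,-117.5,75],112)
```

```text
t 15.85 pos [ 559.3 -115.6   98.6] F [ 0.4 -0.8 -2.6] open 0.439
toolaxes x [-0.  0. -1.] y [ 0.378 -0.926 -0.   ] z [-0.926 -0.378  0.   ]
delta tool mm [23.6  1.4  1.6] units [0.0472 0.0027 0.0031]
jaw angle -67.78
turn deg about tool x (down) 0.22 units 0.0012
```

>>> carry_out(grip=[1,1,1,1,1], linear=[[0.02,0.003,0.003],[0.02,0,0],[0.01,0,0],[0.01,0,0],[0,0,0]], turn=[0.0012,0,0,0,0])

```text
t: 16.35
eef_pos: [557.9, -118.6, 67.9]
tcp_rot: [-0.627, 1.57, 2.897]
ft_force: [-0.2, 0.1, -4.0]
opening: 0.439
```

>>> carry_out(grip=[1,1,1,1], linear=[[0.006,0,0],[0.006,0,0],[0,0,0],[0,0,0]], turn=[0,0,0,0])

```text
t: 16.75
eef_pos: [558.2, -118.6, 62.6]
tcp_rot: [1.892, 1.571, -0.867]
ft_force: [-0.1, -0.0, -4.1]
opening: 0.444
```

Well inside the pocket with no contact; lower gently to the floor.

>>> carry_out(grip=[1,1,1,1], linear=[[0.004,0,0],[0.002,0,0],[0,0,0],[0,0,0]], turn=[0,0,0,0])

```text
t: 17.15
eef_pos: [558.2, -118.6, 59.6]
tcp_rot: [0.915, 1.571, -1.844]
ft_force: [0.3, -0.1, -3.4]
opening: 0.441
```

>>> carry_out(grip=[1,1,1], linear=[[0.002,0,0],[0.002,0,0],[0,0,0]], turn=[0,0,0])

```text
t: 17.45
eef_pos: [558.2, -118.6, 57.6]
tcp_rot: [1.656, 1.571, -1.104]
ft_force: [-0.5, -0.3, -3.2]
opening: 0.439
```

>>> carry_out(grip=[1,1,1], linear=[[0.002,0,0],[0,0,0],[0,0,0]], turn=[0,0,0])

```text
t: 17.75
eef_pos: [558.2, -118.6, 57.5]
tcp_rot: [2.3, 1.57, -0.459]
ft_force: [-2.1, 0.7, 9.6]
opening: 0.439
```

>>> carry_out(grip=[-0.5,-0.5,-0.5,-0.5,-0.5], linear=[[0,0,0],[0,0,0],[0,0,0],[0,0,0],[0,0,0]], turn=[0,0,0,0,0])

```text
t: 18.25
eef_pos: [558.2, -118.6, 56.5]
tcp_rot: [0.582, 1.571, -2.177]
ft_force: [0.3, 0.5, 0.7]
opening: 0.744
```

>>> carry_out(grip=[-0.5,-0.5,-0.5,-0.5,-0.5], linear=[[-0.01,0,0],[-0.04,0,0],[-0.08,0,0],[-0.08,0,0],[-0.04,0,0]], turn=[0,0,0,0,0])

```text
t: 18.75
eef_pos: [558.9, -118.7, 185.1]
tcp_rot: [2.421, 1.567, -0.338]
ft_force: [-0.6, 0.5, -1.2]
opening: 0.752
```

>>> carry_out(grip=[-0.5,-0.5,-0.5,-0.5,-0.5], linear=[[0,0,0.08],[0,0,0.09],[0,0,0.09],[0,0,0.04],[0,0,0]], turn=[0,0,0,0,0])

```text
t: 19.25
eef_pos: [417.2, -175.1, 182.2]
tcp_rot: [1.255, 1.571, -1.506]
ft_force: [0.1, -0.9, 0.7]
opening: 0.749
```

Run:
```python
from h import *
plan([0,0,0])
s=cams.read_camera("scene");t=cams.read_camera("top");w=cams.read_camera("wrist")
c=np.zeros((600,800,3),np.uint8);c[:300,:400]=cv2.resize(s,(400,300));c[:300,400:]=cv2.resize(t,(400,300));c[300:,:400]=cv2.resize(w,(400,300))
c[300:,400:]=cv2.resize(s[120:330,170:450],(400,300))
cv2.imwrite("pics/f.png",np.clip(255*(c/255.)**.7,0,255).astype(np.uint8))
```

```text
t 19.25 pos [ 417.2 -175.1  182.2] F [ 0.1 -0.9  0.7] open 0.749
toolaxes x [ 0. -0. -1.] y [ 0.371 -0.929  0.   ] z [-0.929 -0.371  0.   ]
delta tool mm [ 182.1 -317.6  322.4] units [ 0.3643 -0.6351  0.6448]
jaw angle -68.21
```

View pics/f.png

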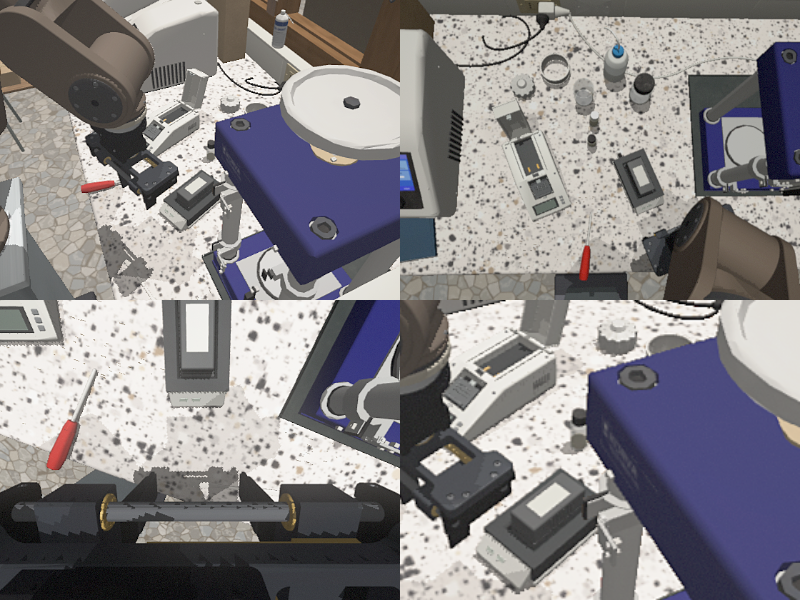

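Final picture: the pack sits level in the charger's pocket. The cover is open, the meter is in place, both vials are standing, and the arm is clear.

```bash
python3 -c "
from cell import env
print(env.job_done())"
```

```text
the job is handed in; nothing more can be done
None
```

The battery pack is in the charger's pocket, the meter's cover is open, and I've handed the job in at about 19.4 s of the 50 s allowed.

- **Latch:** I pressed the thumb piece with one fingertip of the open gripper and slid it down the slope by its ridge. The force on the tool never went above about 7 N, and the cover sprang open.
- **Transfer:** I gripped the pack across its width, lifted it out and lowered it into the pocket. It met no resistance until the floor, where the height matched the expected seated position (TCP at 57.5 mm) and the contact force was about 10 N. Then I let go and backed the arm away.
- **Last checks:** The final pictures show the pack level in the pocket, the cover fully open, both vials standing and nothing touching the robot. Measured before I lifted the pack out, the meter had moved no more than about 2 mm; I did not measure it again afterwards.
- **Disagreement:** The top and wrist cameras put the same points about 2–4 mm apart. I used values in between and relied on touch for the rest. No check failed.

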